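Set the iris of the bench inspection camera

TASK

Set the iris of the upward-looking inspection camera: turn the slim lever ring on the mounted lens until its lever points the same way as the flat index tongue that sticks out of the camera body below it. Do not touch the fixed black rings above and below it, and leave the spare lens, which stands by itself on the bench without a camera, where it is. Let go of the ring when it is set.

Things in the scene. Friction and masses are not known exactly. Their poses are not given: they have to be found in the camera images.
- iris (a joint): Slim aluminium iris ring of the mounted lens, 56 mm across, 10 mm thick, 88 to 98 mm above the bench, turning about the lens's vertical axis. Rad, counter-clockwise seen from above; 0 = lever exactly over the index tongue. Starts between 0.5 and 1.3, so turn it clockwise 30 to 75 degrees; end stops -0.7 and 1.75. Light friction (0.06 N m), no spring: it stays where left.
- iris_lever (a point): Outer end of the iris ring's lever: an aluminium bar 8 mm wide and 8 mm high, sticking straight out of the ring at its mid-height. This point is 48 mm from the lens's axis and 93 mm above the bench; x outwards along the lever, z up.
- lens_barrel: Fixed black rings of the mounted lens, 42 mm across, below (52 to 88 mm above the bench) and above (98 to 118 mm) the iris ring. Origin on the lens axis at its foot, 52 mm above the bench; z up, x along the index tongue, a pointed flat bar 12 mm wide, top at 52 mm, reaching 71 mm from the axis. Below: grey camera body 50 mm square on a 90 mm square base plate 8 mm thick, fixed to the bench.
- spare_lens: Bystander, not to be moved: a loose lens (300 g) with a like ring and lever, upright directly on the bench, no camera or tongue below it. 68 mm high, black barrel 48 mm across, ring 56 mm across at 40 to 50 mm height, lever to 48 mm from the axis. Origin at the centre of its underside, z up, x along its lever.

How it is judged:
By the outcome, as a careful person would: the job done as asked, in the order asked, and still so for the second after the job is handed in, with the robot touching nothing.
It also fails if it takes over 32 s, if anything falls off the work surface, if the arm or the gripper's body presses on something with over 40 N, if the wrist force passes 120 N, or if a joint passes its speed limit or range.

ROBOT

A 6-joint arm with a two-finger parallel gripper is mounted at the origin on the work surface. World frame = base frame: x ahead of the robot, y to its left, z up, the work surface at z = 0. Lengths are in m, angles in rad, forces in N, time in s.
With the tool pointing down it reaches from about 0.25 to 0.775 m from the base axis. Payload 4 kg.
Tool frame: the origin (TCP) lies at the very end of the fingers, on their centre line; the grasp point (between the pads) lies 19 mm behind it; z points along the fingers, y is the line along which they close (so a half turn about z gives the same grasp; the last joint's range is limited). The gripper opens to 94 mm and grips with 3 to 60 N. Pads are 16 mm wide; open, the fingers measure 119 mm over their backs; the gripper's body (75 mm by 177 mm) begins 78 mm behind the grasp point.
Start: joints at [-1.441, 0.087, 1.371, -0, 1.684, -0.103], TCP at [0.127, -0.535, 0.206] pointing down, gripper open.
Joint ranges: [-3.1, 3.1], [-0.76, 2.03], [0.27, 2.55], [-1.08, 4.22], [0.17, 2.65], [-2.57, 2.57]. Speed limits (rad/s): [2.79, 2.79, 3.14, 3.14, 3.14, 3.14].

INTERFACE

Orientations are given as [roll, pitch, yaw] about the fixed x, y, z axes, in that order (R = Rz(yaw) Ry(pitch) Rx(roll)).
In Python, from bench import robot gives the robot as it stands. The module is installed in compiled form; this text tells all that it offers.
- The arm moves only by the tool move_arm, never from a script. Its argument "deltas" is one flat list of numbers, 7 for each row, row after row: the turn, a rotation vector about the tool's x, y, z in rad, then the shift along the tool's x, y, z in cm, then the closure, from -1 (fully open) to 1 (shut). A call has 1 to 8 rows; each row is the pose to reach, as a shift and turn from the pose commanded when the call began, along the tool's axes at that moment; what a row does not reach only later rows make up. A row lasts 1/10 s, in which the tool goes at most 50 mm and 8.59 degrees, less where a joint would pass 70% of its speed; a pose out of reach is approached as far as the arm can. A call with a gripper value outside its range is refused whole. The fingers move at their own pace and stop on an object; the grip force is fixed at half the most. Time passes only in rows, so rows that repeat a pose let the fingers close. It gives the time, the measured TCP pose, the force, the opening and the grip force at its end, in the units of the state.
- robot.get_obs(): the state, without advancing time (a new reading comes with each control period).
- robot.snapshot(name): name is "side" or "top" or "wrist"; returns a dict with "image" (384x512x3 uint8, red, green, blue), "depth" (384x512 float32, m along the optical axis (not along the pixel's ray), 0 where there is no reading), "fov_y" (degrees; the focal length in pixels is half the picture's height over the tangent of half this angle, whatever the lens; pixels are square), "cx", "cy" (the principal point, pixels), "origin" and "orientation" of the camera in the world; the wrist camera has in their place "T_tool_cam" (4x4, takes a point from camera to tool coordinates, whose origin is the TCP and whose axes are the flange's). Camera axes: x right, y up, looking along -z (the intrinsics and any distortion apply to the point x, -y, -z); pixel columns grow to the right and rows downward; lengths in m; the calibration is good to about 2 mm. A picture is of the moment at which its call begins: read the wrist's pose just before it.
- robot.close_job(): hands the job in; it is judged then, once.
The state is a dict: "time": time; "joint_positions": joint angles; "qvel": joint speeds; "joint_torque": joint torques, N m; "tool_pos": TCP position; "ee_rot": TCP orientation; "wrist_force": force on the tool from outside, world axes, zero at the start; "wrist_torque": the same for the moment, N m; "width": finger opening in m; "finger_force": force on a finger pad.
Only numpy, scipy, OpenCV 4.12 (cv2) and the standard library are available. Lean on these libraries where they do the work, as an engineer would, in place of code of your own. Each camera call takes 0.05 s, during which the arm holds its last target. There are 200 camera calls.

## Working session

There is one attempt and no reset: what is moved stays moved. The work goes in short steps, Python scripts to look and compute and a tool call to move; the robot and the scene stay as the last step left them, time stands still between calls to the robot, and variables do not carry over. Pictures are saved under pics/ and viewed, at most 10 in all, crops included, and the job is handed in when it is done.

Besides the shell and the picture viewer there is one more tool, called after "Request:" as name(argument=value, ...) on one line, values as JSON. move_arm: Moves the arm, as the interface text tells. Its arguments: {"type":"object","properties":{"deltas":{"type":"array","items":{"type":"number"}}},"required":["deltas"]}

```bash
mkdir -p pics; cat > h.py <<'E'
import numpy as np, cv2
from scipy.spatial.transform import Rotation as R
from bench import robot
def snap(name):
    o=robot.get_obs(); s=robot.snapshot(name)
    if name=="wrist":
        T=np.eye(4); T[:3,:3]=rot(o["ee_rot"]); T[:3,3]=o["tool_pos"]; s["T"]=T@s["T_tool_cam"]
    else:
        T=np.eye(4); q=np.array(s["orientation"]); T[:3,:3]=rot(q); T[:3,3]=s["origin"]; s["T"]=T
    return s
def rot(q):
    q=np.array(q,float)
    return q if q.shape==(3,3) else R.from_euler("xyz",q).as_matrix()
def cloud(s):
    d=s["depth"]; h,w=d.shape; f=h/2/np.tan(np.radians(s["fov_y"])/2)
    v,u=np.mgrid[:h,:w]
    p=np.stack([(u-s["cx"])/f*d,-(v-s["cy"])/f*d,-d],-1)
    return p@s["T"][:3,:3].T+s["T"][:3,3]
def save(s,n): cv2.imwrite(n,s["image"][:,:,::-1])
E
python3 - <<'E'
from h import *
o=robot.get_obs(); print(o)
ims=[]
for n in("side","top"):
    s=snap(n); print(n,s["orientation"],s["origin"],s["fov_y"],s["cx"],s["cy"],[k for k in s]); np.savez(f"{n}.npz",c=cloud(s),i=s["image"])
    ims.append(s["image"])
cv2.imwrite("pics/a.png",cv2.resize(np.hstack(ims),(800,300))[:,:,::-1]); cv2.imwrite("pics/top.png",ims[1][:,:,::-1])
E
```

```text
{'time': 0.0, 'joint_positions': array([-1.44108718e+00,  8.79171488e-02,  1.37225398e+00,  7.65809260e-06,
        1.68359594e+00, -1.03110562e-01]), 'qvel': array([-0.00023701, -0.00161961, -0.0009093 ,  0.00034367, -0.00078784,
        0.00047843]), 'joint_torque': array([ 2.13094521e-03, -3.40180206e+01, -3.02424502e+01,  7.20780529e-02,
        3.28396645e-02, -1.70617800e-04]), 'tool_pos': array([ 0.12681768, -0.53461129,  0.20432501]), 'ee_rot': array([-3.13943057e+00, -2.31379010e-04,  2.32820307e-01]), 'wrist_force': array([0.31932638, 0.3725348 , 0.65810545]), 'wrist_torque': array([-0.01870324, -0.05945489,  0.04768482]), 'finger_force': 0.0, 'width': 0.09394762727019289}
side [ 0.67144106  0.00968501 -0.75754472] [ 0.19151789 -0.42611889  0.7967503 ] 48.082145556910206 250.6706792707186 189.38786215865466 ['image', 'depth', 'fov_y', 'cx', 'cy', 'origin', 'orientation', 'T']
top [ 2.31267216e-01  4.17681051e-04 -1.37943953e+00] [ 0.37622808 -0.01354665  0.86121091] 48.23167875081273 257.2776192471992 192.3025073472357 ['image', 'depth', 'fov_y', 'cx', 'cy', 'origin', 'orientation', 'T']
```

View pics/a.png

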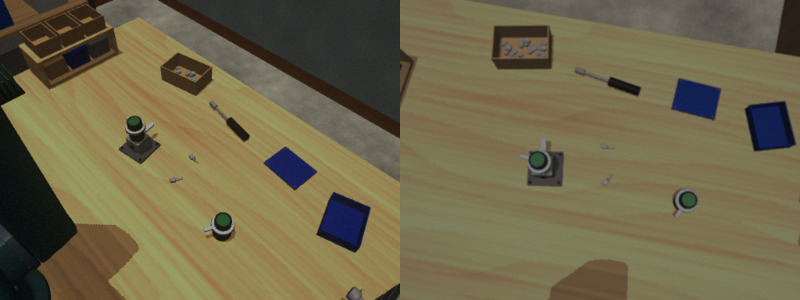

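View pics/top.png

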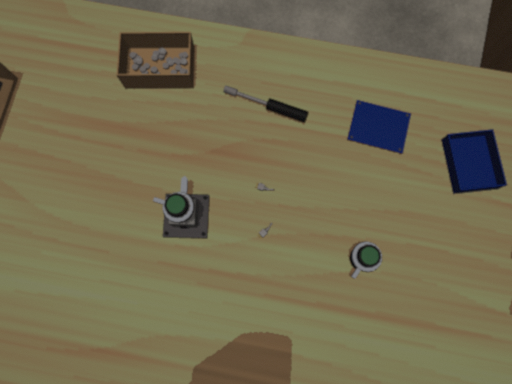

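The mounted lens is at top px (178,206) on its base plate, with protrusions at (160,201) and (184,184). The spare lens is at (367,257). I'll measure heights from the depth.

```bash
python3 - <<'E'
from h import *
z=np.load("top.npz"); c=z["c"]
for (u,v) in [(178,206),(160,201),(157,200),(184,184),(184,180),(205,232),(200,100),(369,256)]: print(u,v,c[v,u].round(4))
w=c[150:250,130:230].reshape(-1,3)
for lo,hi in((.004,.013),(.046,.056),(.086,.1),(.112,.125)):
    m=w[(w[:,2]>lo)&(w[:,2]<hi)]; print(lo,len(m),m.mean(0).round(4),m.min(0).round(4),m.max(0).round(4), m[::max(1,len(m)//12),:2].round(3).tolist() if lo in(.046,) else '')
z=np.load("side.npz"); c2=z["c"].reshape(-1,3)
ctr=w[(w[:,2]>.112)].mean(0)[:2]
n=np.linalg.norm(c2[:,:2]-ctr,axis=1)<.09
c2=c2[n]
for lo,hi in((.112,.125),(.086,.1),(.046,.056)):
    m=c2[(c2[:,2]>lo)&(c2[:,2]<hi)]; print('side',lo,len(m),m.mean(0).round(4))
for nm,cc in(("top",w),("side",c2)):
  for lo,hi,r0 in((.086,.1,.034),(.046,.056,.04)):
    m=cc[(cc[:,2]>lo)&(cc[:,2]<hi)][:,:2]-ctr; rr=np.linalg.norm(m,axis=1); k=(rr>r0)&(rr<.08); print(nm,lo,k.sum(),np.degrees(np.arctan2(*m[k].mean(0)[::-1])) if k.any() else '',rr[k].max() if k.any() else '')
E
```

```text
178 206 [0.4967 0.1525 0.1193]
160 201 [0.5029 0.1915 0.0985]
157 200 [0.504  0.1978 0.0966]
184 184 [0.5519 0.1658 0.0543]
184 180 [0.5607 0.1685 0.0503]
205 232 [0.4735 0.1122 0.0077]
200 100 [ 0.7543  0.187  -0.0009]
369 256 [ 0.4808 -0.2023  0.0664]
0.004 930 [0.4907 0.1452 0.0077] [0.4481 0.0906 0.004 ] [0.6398 0.2812 0.013 ] 
0.046 258 [0.5138 0.1527 0.0513] [0.4712 0.1299 0.0463] [0.5684 0.1781 0.0558] [[0.568, 0.17], [0.561, 0.164], [0.556, 0.162], [0.55, 0.16], [0.54, 0.168], [0.526, 0.139], [0.511, 0.135], [0.495, 0.135], [0.49, 0.131], [0.485, 0.131], [0.473, 0.173], [0.48, 0.134], [0.478, 0.14]]
0.086 337 [0.4957 0.1578 0.0967] [0.4713 0.1296 0.0881] [0.5278 0.205  0.0999] 
0.112 430 [0.4989 0.1572 0.1179] [0.4788 0.1372 0.1121] [0.5201 0.1791 0.1229] 
side 0.112 249 [0.4969 0.1555 0.118 ]
side 0.086 190 [0.4915 0.1482 0.0964]
side 0.046 267 [0.5086 0.1522 0.0515]
top 0.086 126 63.45473090008645 0.06722749649692379
top 0.046 88 21.409603524312942 0.07990627260877801
side 0.086 27 60.94039404681735 0.06622475214650639
side 0.046 76 21.87241410340077 0.07928038309989141
```

Request:
move_arm(deltas=[0, 0, -1.16, 52, -58.7, -4.6, -1, 0, 0, -1.16, 52, -58.7, -4.6, -1, 0, 0, -1.16, 52, -58.7, -4.6, -1, 0, 0, -1.16, 52, -58.7, -4.6, -1, 0, 0, -1.16, 52, -58.7, -4.6, -1, 0, 0, -1.16, 52, -58.7, -4.6, -1, 0, 0, -1.16, 52, -58.7, -4.6, -1, 0, 0, -1.16, 52, -58.7, -4.6, -1])

```text
time: 0.9
tool_pos: [0.3158, -0.1813, 0.2287]
ee_rot: [3.141, 0.0, 1.397]
wrist_force: [1.5, -0.3, 0.4]
width: 0.0939
finger_force: 0.0
```

Request:
move_arm(deltas=[0, 0, 0, 36.3, 12.1, -2.1, -1, 0, 0, 0, 36.3, 12.1, -2.1, -1, 0, 0, 0, 36.3, 12.1, -2.1, -1, 0, 0, 0, 36.3, 12.1, -2.1, -1, 0, 0, 0, 36.3, 12.1, -2.1, -1, 0, 0, 0, 36.3, 12.1, -2.1, -1, 0, 0, 0, 36.3, 12.1, -2.1, -1, 0, 0, 0, 36.3, 12.1, -2.1, -1])

```text
time: 1.7
tool_pos: [0.4995, 0.1556, 0.249]
ee_rot: [-3.14, -0.0, 1.395]
wrist_force: [-0.2, -0.8, -0.5]
width: 0.0942
finger_force: 0.0
```

Request:
move_arm(deltas=[0, 0, 0, 0, 0, 0, -1, 0, 0, 0, 0, 0, 0, -1, 0, 0, 0, 0, 0, 0, -1])

```text
time: 2.0
tool_pos: [0.4984, 0.1517, 0.2496]
ee_rot: [-3.141, 0.001, 1.392]
wrist_force: [-0.3, -0.5, -0.3]
width: 0.094
finger_force: 0.0
```

```bash
cat > m.py <<'E'
from h import *
import sys
print({k:robot.get_obs()[k].round(4) for k in("tool_pos","ee_rot","wrist_force")}, robot.get_obs()["time"])
s=snap("wrist"); save(s,sys.argv[1]); print("cam",s["T"][:3,3].round(3))
c=cloud(s).reshape(-1,3); c=c[s["depth"].ravel()>0]
c=c[np.linalg.norm(c[:,:2]-[.498,.156],axis=1)<.09]
np.save("w.npy",c)
circ=lambda lo,hi:c[(c[:,2]>lo)&(c[:,2]<hi)]
t=circ(.114,.124)[:,:2]; t=t[np.linalg.norm(t-[.498,.156],axis=1)<.03]
(x,y),r=cv2.minEnclosingCircle(t.astype(np.float32)); print("top",len(t),x,y,r,t.mean(0)); ctr=np.array([x,y])
for nm,lo,hi,r0,r1 in(("lever",.088,.103,.033,.055),("tongue",.046,.057,.042,.08)):
    m=circ(lo,hi)[:,:2]-ctr; rr=np.linalg.norm(m,axis=1); m=m[(rr>r0)&(rr<r1)]; 
    if len(m): print(nm,len(m),"ang",np.degrees(np.arctan2(*m.mean(0)[::-1])),"std",np.degrees(np.arctan2(m[:,1],m[:,0])).std(),"rmax",np.linalg.norm(m,axis=1).max())
E
python3 m.py pics/w1.png
```

```text
{'tool_pos': array([0.4984, 0.1517, 0.2496]), 'ee_rot': array([-3.1409e+00,  9.0000e-04,  1.3919e+00]), 'wrist_force': array([-0.3401, -0.5419, -0.2644])} 2.0
cam [0.513 0.232 0.428]
top 978 0.4991605579853058 0.15621107816696167 0.02106739766895771 [0.49946255 0.15690662]
lever 89 ang 82.69862953013883 std 3.183079369123041 rmax 0.04811638281918385
tongue 180 ang 9.89013102058919 std 3.873057228353882 rmax 0.0698092914726185
```

View pics/w1.png

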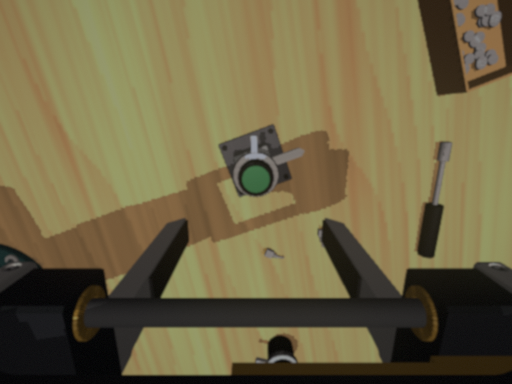

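The image shows the lens at px (256,177), the lever pointing up to (254,143) and the tongue pointing right to (300,153). Both sit at consistent radii and heights. I'll descend now.

Request:
move_arm(deltas=[0, 0, 0, 0.45, 0, 3, -1, 0, 0, 0, 0.45, 0, 7, -1, 0, 0, 0, 0.45, 0, 11, -1, 0, 0, 0, 0.45, 0, 11, -1, 0, 0, 0, 0.45, 0, 11, -1])

```text
time: 2.55
tool_pos: [0.4994, 0.1561, 0.1404]
ee_rot: [-3.141, 0.0, 1.391]
wrist_force: [0.1, 0.8, 0.3]
width: 0.0938
finger_force: 0.0
```

```bash
python3 m.py pics/w2.png; python3 - <<'E'
import numpy as np
from h import *
c=np.load("w.npy"); t=np.array([.4992,.156])
m=c[(c[:,2]>.046)&(c[:,2]<.056)][:,:2]-t; a=np.degrees(np.arctan2(m[:,1],m[:,0])); r=np.hypot(*m.T)
m=m[(abs(a-11)<25)&(r>.03)&(r<.08)]
for r0 in np.arange(.034,.074,.004):
    k=m[(m[:,0]>r0)&(m[:,0]<r0+.004)]
    if len(k): print(r0.round(3),len(k),(k[:,1].min()*1e3).round(1),(k[:,1].max()*1e3).round(1))
p=c[(c[:,2]>.002)&(c[:,2]<.012)][:,:2]
print("plate",cv2.minAreaRect(p[np.linalg.norm(p-t,axis=1)<.068].astype(np.float32)))
E
```

```text
{'tool_pos': array([0.4994, 0.1561, 0.1404]), 'ee_rot': array([-3.1411e+00,  4.0000e-04,  1.3913e+00]), 'wrist_force': array([0.1156, 0.85  , 0.3405])} 2.55
cam [0.514 0.236 0.319]
top 2077 0.4993695318698883 0.15673033893108368 0.02098565176129341 [0.49965638 0.15749688]
lever 181 ang 82.59243760122716 std 3.2888394812561574 rmax 0.04766092607680694
tongue 345 ang 9.757581678472885 std 3.981105575019734 rmax 0.07047551315468223
0.034 51 0.7 12.8
0.038 54 1.0 13.6
0.042 53 1.4 14.0
0.046 53 2.1 14.6
0.05 55 2.6 15.4
0.054 54 3.9 15.9
0.058 51 4.6 16.6
0.062 48 5.1 17.0
0.066 23 7.7 15.1
plate ((0.5025565028190613, 0.1569468379020691), (0.117751844227314, 0.08980286121368408), 9.717336654663086)
```

View pics/w2.png

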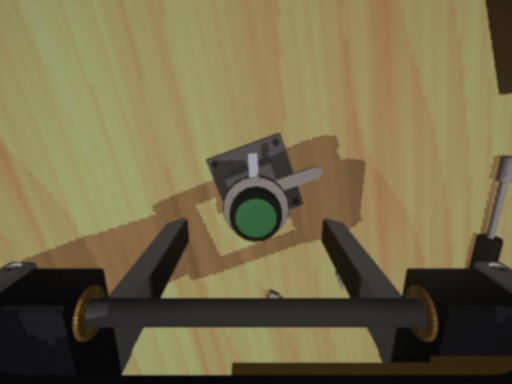

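Tongue ≈9.5°, lever ≈82.6°, so about 73° clockwise. The fingers straddle the ring across the lever and the TCP is on the axis, so I'll go down and close.

Request:
move_arm(deltas=[0, 0, 0, 0.05, 0, 2.5, -1, 0, 0, 0, 0.05, 0, 5, -1, 0, 0, 0, 0.05, 0, 6.6, -1, 0, 0, 0, 0.05, 0, 6.6, -1, 0, 0, 0, 0.05, 0, 6.6, -1])

```text
time: 3.1
tool_pos: [0.5017, 0.1577, 0.0767]
ee_rot: [3.137, -0.002, 1.393]
wrist_force: [1.2, -0.4, 0.7]
width: 0.0939
finger_force: 0.0
```

Request:
move_arm(deltas=[0, 0, 0, 0, 0, 0, 0.2, 0, 0, 0, 0, 0, 0, 0.2, 0, 0, 0, 0, 0, 0, 0.2, 0, 0, 0, 0, 0, 0, 0.2, 0, 0, 0, 0, 0, 0, 0.2, 0, 0, 0, 0, 0, 0, 0.2, 0, 0, 0, 0, 0, 0, 0.2, 0, 0, 0, 0, 0, 0, 0.2])

```text
time: 3.9
tool_pos: [0.5002, 0.1574, 0.074]
ee_rot: [3.141, -0.0, 1.393]
wrist_force: [0.9, -1.0, -0.5]
width: 0.0551
finger_force: 30.0
```

Request:
move_arm(deltas=[0, 0, 0.1, 0, 0, 0, 0.2, 0, 0, 0.2, 0, 0, 0, 0.2, 0, 0, 0.3, 0, 0, 0, 0.2, 0, 0, 0.4, 0, 0, 0, 0.2, 0, 0, 0.5, 0, 0, 0, 0.2, 0, 0, 0.6, 0, 0, 0, 0.2, 0, 0, 0.7, 0, 0, 0, 0.2, 0, 0, 0.8, 0, 0, 0, 0.2])

```text
time: 4.7
tool_pos: [0.5009, 0.157, 0.074]
ee_rot: [3.139, -0.002, 0.589]
wrist_force: [4.7, -0.7, -0.9]
width: 0.0553
finger_force: 30.0
```

Request:
move_arm(deltas=[0, 0, 0.1, 0, 0, 0, 0.2, 0, 0, 0.2, 0, 0, 0, 0.2, 0, 0, 0.3, 0, 0, 0, 0.2, 0, 0, 0.4, 0, 0, 0, 0.2, 0, 0, 0.47, 0, 0, 0, 0.2, 0, 0, 0.47, 0, 0, 0, 0.2, 0, 0, 0.47, 0, 0, 0, 0.2])

```text
time: 5.4
tool_pos: [0.5011, 0.1565, 0.074]
ee_rot: [3.139, -0.002, 0.124]
wrist_force: [5.2, -3.1, -1.0]
width: 0.0553
finger_force: 30.0
```

```bash
cat > n.py <<'E'
from h import *
for n in("wrist","side","top"):
  s=snap(n); c=cloud(s).reshape(-1,3); c=c[s["depth"].ravel()>0]; t=np.array([.4994,.1563])
  if n=="wrist": save(s,"pics/w3.png")
  for nm,lo,hi,r0,r1 in(("lever",.094,.104,.030,.05),("lever",.088,.104,.034,.046),("tongue",.046,.057,.042,.074)):
    m=c[(c[:,2]>lo)&(c[:,2]<hi)][:,:2]-t; rr=np.linalg.norm(m,axis=1); a=np.degrees(np.arctan2(m[:,1],m[:,0])); m=m[(rr>r0)&(rr<r1)&(abs(a-10)<30)]
    if len(m)>5: print(n,nm,len(m),np.degrees(np.arctan2(*m.mean(0)[::-1])).round(2),"slope",np.degrees(np.arctan(np.polyfit(*m.T,1)[0])).round(1),np.linalg.norm(m,axis=1).max().round(4))
print(robot.get_obs()["ee_rot"],robot.get_obs()["tool_pos"])
E
python3 n.py
```

```text
wrist lever 419 10.47 slope 8.5 0.0486
wrist lever 264 10.47 slope 5.8 0.046
wrist tongue 601 9.91 slope 7.4 0.0712
side tongue 52 10.57 slope 11.1 0.0685
top tongue 17 10.82 slope 10.0 0.0697
[ 3.13939164e+00 -2.47382861e-03  1.23747923e-01] [0.50109036 0.15645068 0.07400838]
```

View pics/w3.png

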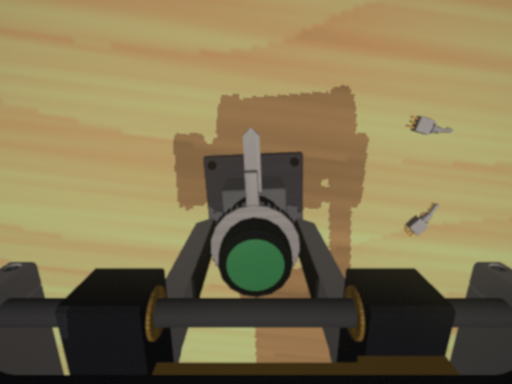

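The lever (base near (253,203), tip (249,172)) now lies in line over the tongue, whose tip is at (251,130). The measured angles, 10.5° and 9.9°, agree within a degree. I'll release and lift.

Request:
move_arm(deltas=[0, 0, 0, 0, 0, 0, -1, 0, 0, 0, 0, 0, 0, -1, 0, 0, 0, 0, 0, 0, -1, 0, 0, 0, 0, 0, 0, -1, 0, 0, 0, 0, 0, 0, -1, 0, 0, 0, 0, 0, 0, -1, 0, 0, 0, 0, 0, 0, -1])

```text
time: 6.25
tool_pos: [0.4997, 0.1576, 0.0739]
ee_rot: [-3.142, 0.0, 0.123]
wrist_force: [0.2, 0.2, 0.5]
width: 0.0939
finger_force: 0.0
```

Request:
move_arm(deltas=[0, 0, 0, 0, 0, -2, -1, 0, 0, 0, 0, 0, -5, -1, 0, 0, 0, 0, 0, -8, -1, 0, 0, 0, 0, 0, -10, -1, 0, 0, 0, 0, 0, -10, -1, 0, 0, 0, 0, 0, -10, -1, 0, 0, 0, 0, 0, -10, -1])

```text
time: 6.95
tool_pos: [0.4988, 0.1573, 0.1719]
ee_rot: [3.141, 0.003, 0.123]
wrist_force: [-0.1, -0.7, -0.1]
width: 0.0941
finger_force: 0.0
```

```bash
sed -i 's/w3/w4/' n.py; python3 n.py
```

```text
wrist lever 172 10.6 slope 9.2 0.0482
wrist lever 110 10.66 slope 6.6 0.0457
wrist tongue 272 9.85 slope 8.0 0.0705
side lever 24 11.41 slope 9.3 0.0471
side lever 22 10.73 slope -4.3 0.0459
side tongue 52 11.05 slope 7.0 0.0684
top lever 33 12.05 slope 4.4 0.0468
top lever 30 12.07 slope 2.3 0.046
top tongue 58 11.67 slope 11.5 0.0709
[3.14123697 0.00314627 0.12276892] [0.49900232 0.15731489 0.1721087 ]
```

View pics/w4.png

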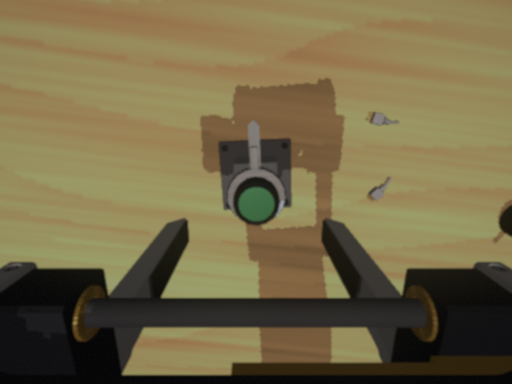

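The gripper is clear. The lever (255,165) stays aligned with the tongue (253,125), within 1° in all three cameras. I'll hand the job in.

```bash
python3 -c "
from bench import robot
print(robot.close_job())"
```

```text
the job is handed in; nothing more can be done
None
```

The iris lever now points along the index tongue, within about 1° in all three camera views. The ring is released, the spare lens was never approached, and the job was handed in at about 7 s.

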